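# Unlock the tab-lock knob and open the mate caddy

## Task

Open the childproof green caddy: pinch both orange tabs of its knob together and, keeping them pinched, turn the knob clockwise off the red mark until you just feel it come up against its cushioned stop, which lies somewhere in the green band; do not force it further. Then let go so that both tabs spring fully back out and the knob is latched there, and only then push the cream lid all the way open by its lip. Leave the other things on the worktop where they stand.

Things in the scene. Friction and masses are not known exactly. Their poses are not given: they have to be found in the camera images.
- case: green plastic caddy fixed to the worktop, 130 x 300 x 94 mm (its x, y, z), yaw within 0.3 rad of zero; origin: centre of its underside. Its cream lid closes the -y half of the top and slides along the case's own +y; the knob stands on the lid, at first at case x 0, y -72 mm. Under the lid a bolt blocks it until the knob is turned.
- lid (a joint): slide of the cream lid in m: 0 shut, 0.125 fully open (end stop), along the case's +y. Rubs with about 2 N (plus 8 N per m/s) and stays where it is left. Lid 118 x 140 mm, 8 mm thick; its top is 94 mm above the worktop.
- lip (a point): push lip of the lid: upright cream rib at the lid's -y end, 60 mm along case x, 6 mm thick, rising 18 mm above the lid's top. This point: middle of its outer (-y) face at the top edge, 112 mm above the worktop. On its -y side is only the caddy's end wall (86 mm high, reaching 8 mm out), then free space. Push it towards case +y; the point moves with the lid.
- knob: black knob with red pointer and two orange tabs; origin on its vertical axis at the lid's top (94 mm above the worktop), z up. Own x: the pointer (at first along case x); own y: the line through the tabs. Hub 34 (x) x 24 (y) mm, top 44 mm above the origin, on a disc of radius 30 mm whose top is 16.5 mm above the origin. It turns with dial.
- dial (a joint): knob angle in rad: 0 locked at the red mark (0.03 play), growing clockwise from above. Friction 0.06 N m. The hidden stop is first touched somewhere from 0.83 to 1.43, differently each time: feel for it. From there torque rises about 6 N m per rad; 0.09 rad further (0.6 N m) breaks it. The tabs spring out only from 0.06 rad short of first touch onwards.
- tab_l (a joint): travel in m of the orange tab on the knob's own +y side: 0 sprung fully out (latched), 0.007 pinched fully in. Spring 4 N at 0, 9.6 N fully in. The knob turns when both tabs are in by 3.3 mm or more; let go between the catches, a tab stays about 3 mm in, resting on the hidden ring.
- tab_r (a joint): the same for the tab on the knob's -y side.
- tab_l_face (a point): middle of the outer face of the +y tab: a flat upright face 20 mm wide and 28 mm tall, 36 mm above the lid's top at 26 mm from the knob's axis (tabs out: 52 mm over both faces; 38 mm fully pinched). Faces reach from 18 to 46 mm above the lid's top.
- tab_r_face (a point): the same on the -y tab.
- plate: grey round plate under the knob, fixed on the lid, radius 40 mm, 10 mm high, with the red mark at its +x and the green band clockwise of it; the hidden catches and the stop are in it. Origin on the knob's axis at the lid's top.
- tray: beige tray, 150 x 380 x 18 mm, fixed at the back; leave alone
- gourd: terracotta mate gourd, 80 mm across, 86 mm high, origin at its foot; bystander
- jar: amber glass jar, 72 mm across, 110 mm high, origin at its foot; bystander
- woodlid: small wooden lid with a knob, 64 mm across, 24 mm high, origin at its foot; bystander
- cup: blue mug, 80 mm across, 85 mm high, origin at its foot; bystander
- tin: red tin, 72 mm across, 102 mm high, origin at its foot; bystander
- spoon: spoon with a wooden handle, lying on the worktop; bystander

How it is judged:
On the way, in this order (a step that is already met when the one before it is completed fails the run):
1. both tabs pinched in and the knob turned off its locked position, lid shut (value of joint each of tab_l, tab_r above 0.003 m and value of joint dial above 0.3 rad and value of joint lid below 0.006 m), for 0.1 s.
2. knob latched in the open catch: turned and both tabs sprung fully out, lid still shut (value of joint each of tab_l, tab_r below 0.0015 m and value of joint dial above 0.7 rad and value of joint lid below 0.006 m), for 0.2 s.
3. lid pushed fully open (value of joint lid above 0.115 m), for 0.1 s.
At the end, for the whole second after the job is handed in: Knob turned by more than 0.7 rad and latched there (both tabs out to within 1.5 mm), lid slid open by more than 115 of its 125 mm and at rest, everything let go (value of joint each of tab_l, tab_r below 0.0015 m and value of joint dial above 0.7 rad and value of joint lid above 0.115 m and velocity of joint lid below 0.01 m/s); the robot touches nothing.
It fails at once if knob forced against its stop or catches (more than 20 N between knob and plate: about 0.6 N m at the stop) (contact force between knob and plate above 20 N).
It fails at once if a bystander shoved by more than 30 mm (distance of any of gourd, jar, woodlid, cup, tin, spoon from where it was at the start of the episode above 0.03 m).
It also fails if it takes over 67 s, if anything falls off the work surface, if the arm or the gripper's body presses on something with over 40 N, if the wrist force passes 120 N, or if a joint passes its speed limit or range.

## Robot

A 6-joint arm with a two-finger parallel gripper is mounted at the origin on the work surface. World frame = base frame: x ahead of the robot, y to its left, z up, the work surface at z = 0. Lengths are in m, angles in rad, forces in N, time in s.
With the tool pointing down it reaches from about 0.325 to 0.875 m from the base axis. Payload 4.4 kg.
Tool frame: the origin (TCP) lies on the centre line of the jaws, within the pads' length; the fingertips stand 22 mm ahead of it and the grasp point (between the pads) lies 3 mm ahead of it; z points along the fingers, y is the line along which they close (so a half turn about z gives the same grasp; the last joint's range is limited). The gripper opens to 85 mm and grips with 20 to 120 N. Pads are 22 mm wide; open, the fingers measure 114 mm over their backs; the gripper's body (76 mm by 85 mm) begins 54 mm behind the grasp point. The pads swing forward as they close: fully open they stand 13 mm farther back than shut.
Start: joints at [1.067, 0.207, 1.542, -0, 1.393, -0.15], TCP at [0.199, 0.54, 0.253] pointing down, gripper open.
Joint ranges: [-2.73, 2.73], [-0.86, 2.22], [0.23, 2.46], [-1.11, 4.25], [0.08, 2.63], [-2.82, 2.82]. Speed limits (rad/s): [2.79, 2.79, 3.14, 3.14, 3.14, 3.14].

## Interface

Orientations are given as a rotation vector (axis times angle).
In Python, from rig import manip, vision gives the robot as it stands.
- The arm moves only by the tool carry_out, never from a script. Its argument "deltas" is a list of rows, each an object of numbers: "dx", "dy", "dz": the shift along the tool's x, y, z in m; "wx", "wy", "wz": the turn, a rotation vector about the tool's x, y, z in rad; "jaw": the finger opening in m, from 0 to 0.0854. In form: [{"dx": .., "dy": .., "dz": .., "wx": .., "wy": .., "wz": .., "jaw": ..}, ...]. A call has 1 to 12 rows; each row is the pose to reach, as a shift and turn from the pose commanded when the call began, along the tool's axes at that moment; what a row does not reach only later rows make up. A row lasts 1/8 s, in which the tool goes at most 62.5 mm and 10.7 degrees, less where a joint would pass 70% of its speed; a pose out of reach is approached as far as the arm can. A call with a gripper value outside its range is refused whole. The fingers move at their own pace and stop on an object; "newtons" is the grip in N (left out, the last holds). Time passes only in rows, so rows that repeat a pose let the fingers close. It gives the time, the measured TCP pose, the force, the opening and the grip force at its end, in the units of the state.
- manip.observe(): the state, without advancing time (a new reading comes with each control period).
- vision.grab_frame(name): name is "scene" or "top" or "wrist"; returns a dict with "img" (400x640x3 uint8, red, green, blue), "depth" (400x640 float32, m along the optical axis (not along the pixel's ray), 0 where there is no reading), "mtx" (3x3 intrinsics, pixels), "R" (3x3) and "t" (3): a world point X has camera coordinates R X + t; the wrist camera has in their place "T_tool_cam" (4x4, takes a point from camera to tool coordinates, whose origin is the TCP and whose axes are the flange's). Camera axes: x right, y down, z forward; pixel columns grow to the right and rows downward; lengths in m; the calibration is good to about 2 mm. A picture is of the moment at which its call begins: read the wrist's pose just before it.
- manip.close_job(): hands the job in; it is judged then, once.
Trained networks look in the newest picture that a camera, given by its name, has taken for a name from the list of things; names that differ only in an ending like _2 or _b are one class to them, and where a whole thing is asked for, a point or a joint stands for the part that bears it (a point fixed in the world has none). Each returns a list of dicts, best first, with "p" (0 to 1); they miss things now and then, are a little off and sometimes report something else, mostly with a low value. They report only what shows in the picture. A call takes as long as a camera call.
- vision.look_for(camera, thing): "rect" ([centre column, centre row, width, height] in pixels, round what is visible of it).
The state is a dict: "clock": time; "joint_pos": joint angles; "joint_velocities": joint speeds; "joint_torque": joint torques, N m; "tool_pos": TCP position; "tcp_rot": TCP orientation; "force": force on the tool from outside, world axes, zero at the start; "ft_torque": the same for the moment, N m; "width": opening from 0.0 (shut) to 1.0 (fully open); "finger_force": force on a finger pad.
Only numpy, scipy, OpenCV 4.12 (cv2) and the standard library are available. Lean on these libraries where they do the work, as an engineer would, in place of code of your own. Each camera call takes 0.05 s, during which the arm holds its last target. There are 200 camera calls.

## Working session

There is one attempt and no reset: what is moved stays moved. The work goes in short steps, Python scripts to look and compute and a tool call to move; the robot and the scene stay as the last step left them, time stands still between calls to the robot, and variables do not carry over. Pictures are saved under pics/ and viewed, at most 10 in all, crops included, and the job is handed in when it is done.

Besides the shell and the picture viewer there is one more tool, called after "Request:" in YAML: its name, and indented under it one key for each argument. carry_out: Moves the arm, as the interface text tells. Its arguments: {"type":"object","properties":{"deltas":{"type":"array","items":{"type":"object","properties":{"dx":{"type":"number"},"dy":{"type":"number"},"dz":{"type":"number"},"wx":{"type":"number"},"wy":{"type":"number"},"wz":{"type":"number"},"jaw":{"type":"number"}}}},"newtons":{"type":"number"}},"required":["deltas"]}

```bash
mkdir -p pics; cat > h.py <<'E'
from rig import manip, vision
import numpy as np, cv2
from scipy.spatial.transform import Rotation as Ro
def cloud(f):
    d=f["depth"]; v,u=np.indices(d.shape); K=f["mtx"]
    c=np.stack([(u-K[0,2])/K[0,0]*d,(v-K[1,2])/K[1,1]*d,d],-1)
    return (c-f["t"])@f["R"]
def save(f,n): cv2.imwrite(f"pics/{n}.png",f["img"][:,:,::-1])
E
python3 - <<'E'
from h import *
s=manip.observe(); print({k:np.round(v,3) for k,v in s.items()})
for cam in("top","scene"):
    f=vision.grab_frame(cam); save(f,cam+"0"); np.savez(cam,**{k:f[k] for k in("img","depth","mtx","R","t")})
    X=cloud(f)
    for n in ["case","knob","lip","plate","tab_l_face","gourd","jar","woodlid","cup","tin","spoon"]:
        for r in vision.look_for(cam,n)[:1]:
            u,v=[int(round(a)) for a in r["rect"][:2]]
            print(cam,n,round(r["p"],2),np.round(r["rect"]),np.round(X[v,u],3))
E
```

```text
{'clock': np.float64(0.0), 'joint_pos': array([ 1.068,  0.207,  1.543,  0.   ,  1.394, -0.151]), 'joint_velocities': array([-0.001,  0.   , -0.001, -0.   , -0.001,  0.   ]), 'joint_torque': array([ 0.0000e+00, -3.8303e+01, -2.9160e+01, -0.0000e+00,  1.1000e-02,
       -0.0000e+00]), 'tool_pos': array([0.198, 0.539, 0.252]), 'tcp_rot': array([-5.510e-01, -3.092e+00,  3.000e-03]), 'force': array([-0.2  , -0.463,  0.089]), 'ft_torque': array([ 0.072, -0.013, -0.019]), 'finger_force': np.float64(0.0), 'width': np.float64(1.001)}
top case 0.56 [277. 207. 120.  81.] [0.518 0.087 0.086]
top knob 0.71 [300. 197.  17.  13.] [0.54  0.025 0.142]
top lip 0.77 [304. 197.  59.  55.] [0.54  0.015 0.141]
top plate 0.52 [306. 198.  32.  32.] [0.537 0.011 0.137]
top tab_l_face 0.47 [302. 197.  58.  55.] [0.54  0.02  0.142]
top gourd 0.67 [345. 115.  28.  33.] [ 0.754 -0.093  0.092]
top jar 0.76 [256. 117.  27.  31.] [0.747 0.136 0.117]
top woodlid 0.64 [307. 120.  22.  21.] [0.758 0.008 0.022]
top cup 0.6 [471. 206.  42.  34.] [ 0.515 -0.44   0.004]
top tin 0.82 [153. 199.  37.  26.] [0.543 0.404 0.1  ]
top spoon 0.56 [174. 280.  61.  60.] [0.326 0.376 0.017]
scene case 0.7 [350. 209. 112.  73.] [0.542 0.101 0.086]
scene knob 0.76 [325. 188.  19.  15.] [0.551 0.018 0.14 ]
scene lip 0.96 [326. 196.  52.  40.] [0.558 0.026 0.114]
scene plate 0.77 [328. 201.  29.  16.] [0.564 0.038 0.105]
scene gourd 0.91 [253. 241.  33.  30.] [ 0.783 -0.071  0.093]
scene jar 0.95 [321. 280.  27.  40.] [0.786 0.152 0.114]
scene woodlid 0.84 [287. 265.  20.  22.] [0.765 0.025 0.016]
scene cup 0.58 [223. 142.  29.  37.] [ 0.537 -0.396  0.084]
scene tin 0.65 [223. 144.  26.  35.] [ 0.537 -0.399  0.073]
scene spoon 0.74 [327. 196.  52.  44.] [0.558 0.03  0.117]
```

```bash
python3 - <<'E'
from h import *
f=dict(np.load("top.npz")); X=cloud(f)
c=f["img"][140:265,200:360,::-1]; cv2.imwrite("pics/topc.png",cv2.resize(c,None,fx=5,fy=4.8,interpolation=cv2.INTER_CUBIC))
for n in("top","scene"):
    f=dict(np.load(n+".npz")); X=cloud(f); im=f["img"].astype(int)
    reg=(X[...,0]>.38)&(X[...,0]<.68)&(X[...,1]>-.2)&(X[...,1]<.33)
    m=reg&(X[...,2]>.08)&(X[...,2]<.1)
    P=X[m][:,:2].astype(np.float32); r=cv2.minAreaRect(P); print(n,"case rect",r,np.median(X[m][:,2]))
    hsv=cv2.cvtColor(f["img"],cv2.COLOR_RGB2HSV)
    for nm,lo,hi in(("cream",(15,20,150),(35,120,255)),("orange",(5,150,120),(20,255,255)),("red",(0,150,80),(4,255,255))):
        mm=reg&(X[...,2]>.085)&(cv2.inRange(hsv,lo,hi)>0)
        if mm.sum()>3: print(nm,mm.sum(),X[mm].mean(0).round(4),cv2.minAreaRect(X[mm][:,:2].astype(np.float32)))
    for lo,hi in((.132,.15),(.107,.116)):
        mm=reg&(X[...,2]>lo)&(X[...,2]<hi); print(lo,mm.sum(),X[mm].mean(0).round(4),cv2.minAreaRect(X[mm][:,:2].astype(np.float32)))
E
```

```text
top case rect ((0.5212520956993103, 0.08810250461101532), (0.13041594624519348, 0.3009245991706848), 15.540748596191406) 0.0883933686262216
cream 134 [ 0.4751 -0.0225  1.3498] ((0.47506624460220337, -0.022543808445334435), (0.0, 0.0), 0.0)
orange 33 [0.5318 0.0125 0.3568] ((0.5267413854598999, 0.0018967054784297943), (0.10365641117095947, 0.04822865501046181), 50.263816833496094)
red 29 [ 0.4859 -0.0164  1.1819] ((0.5177279114723206, 0.0022900495678186417), (0.09865296632051468, 0.0038121803663671017), 27.99124526977539)
0.132 163 [0.5403 0.0185 0.1395] ((0.5402970314025879, 0.01871519908308983), (0.03342233598232269, 0.05204429477453232), 13.109101295471191)
0.107 348 [0.5426 0.0085 0.1114] ((0.5443048477172852, 0.001234307885169983), (0.06938079744577408, 0.10973233729600906), 22.700071334838867)
scene case rect ((0.5239817500114441, 0.08678580820560455), (0.1363825798034668, 0.30033060908317566), 15.64964771270752) 0.08724842067874096
cream 205 [ 0.5372 -0.0059  0.0981] ((0.5425770282745361, 0.019724495708942413), (0.10546977072954178, 0.13598768413066864), 15.53818416595459)
orange 20 [0.5423 0.024  0.1358] ((0.543589174747467, 0.02018735185265541), (0.019849730655550957, 0.048689085990190506), 19.055038452148438)
red 19 [0.5601 0.0242 0.1256] ((0.5610888004302979, 0.02465245872735977), (0.03677466884255409, 0.0047849975526332855), 14.450132369995117)
0.132 113 [0.5453 0.0186 0.1383] ((0.5443918108940125, 0.018525436520576477), (0.03392917662858963, 0.05240698903799057), 11.475830078125)
0.107 185 [0.5559 0.0077 0.1112] ((0.5506738424301147, 0.002431463450193405), (0.060650698840618134, 0.10633998364210129), 15.639065742492676)
```

View pics/top0.png

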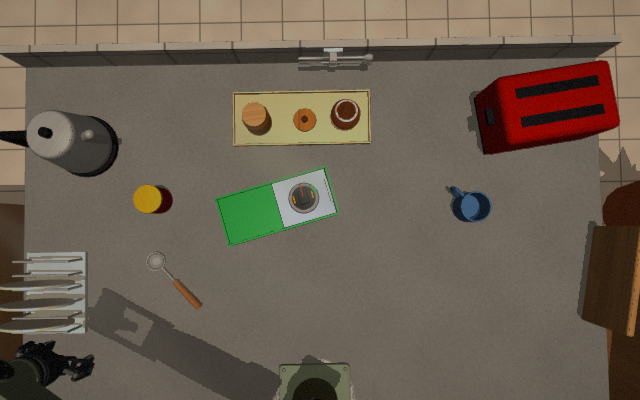

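View pics/topc.png

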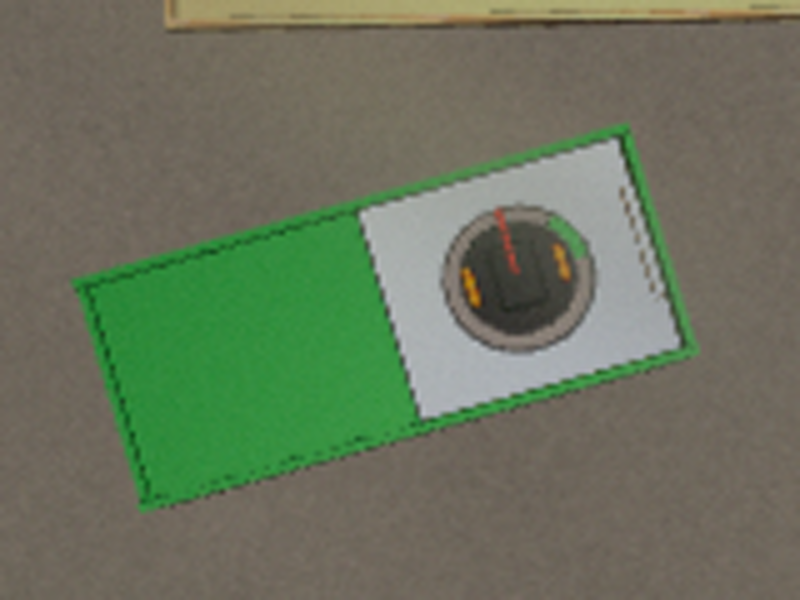

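```bash
cat >> h.py <<'E'
def to(p,yaw=None):
    "print tool-frame delta for TCP at p, tool y at world yaw, pointing down"
    s=manip.observe(); R=Ro.from_rotvec(s["tcp_rot"])
    print("d",np.round(R.inv().apply(np.array(p)-s["tool_pos"]),4),end=" ")
    if yaw is not None:
        y=np.array([np.cos(yaw),np.sin(yaw),0]); z=np.array([0,0,-1.])
        T=Ro.from_matrix(np.stack([np.cross(y,z),y,z],1)); print("w",np.round((R.inv()*T).as_rotvec(),4),end=" ")
    print("tcp",np.round(s["tool_pos"],4),"q6",round(s["joint_pos"][5],3),"t",s["clock"])
E
python3 -c "
from h import *
to([.5415,.0186,.25],1.842)"
```

```text
d [-0.5017 -0.3705  0.0033] w [ 1.000e-04  0.000e+00 -6.239e-01] tcp [0.1987 0.5396 0.2533] q6 -0.151 t 1.2
```

Request:
carry_out:
  deltas:
    - {"dx":-0.5017,"dy":-0.3705,"dz":0.003,"wz":-0.624,"jaw":0.0854}
    - {"dx":-0.5017,"dy":-0.3705,"dz":0.003,"wz":-0.624}
    - {"dx":-0.5017,"dy":-0.3705,"dz":0.003,"wz":-0.624}
    - {"dx":-0.5017,"dy":-0.3705,"dz":0.003,"wz":-0.624}
    - {"dx":-0.5017,"dy":-0.3705,"dz":0.003,"wz":-0.624}
    - {"dx":-0.5017,"dy":-0.3705,"dz":0.003,"wz":-0.624}
    - {"dx":-0.5017,"dy":-0.3705,"dz":0.003,"wz":-0.624}
    - {"dx":-0.5017,"dy":-0.3705,"dz":0.003,"wz":-0.624}
    - {"dx":-0.5017,"dy":-0.3705,"dz":0.003,"wz":-0.624}
    - {"dx":-0.5017,"dy":-0.3705,"dz":0.003,"wz":-0.624}
    - {"dx":-0.5017,"dy":-0.3705,"dz":0.003,"wz":-0.624}
    - {"dx":-0.5017,"dy":-0.3705,"dz":0.003,"wz":-0.624}
  newtons: 20

```text
validation failed for argument at $.de...
```

```bash
python3 - <<'E'
from h import *
to([.5415,.0186,.137],1.842)
s=manip.observe(); R=Ro.from_rotvec(s["tcp_rot"]).as_matrix()
f=vision.grab_frame("wrist"); save(f,"w1")
T=f["T_tool_cam"]; d=f["depth"]; K=f["mtx"]; v,u=np.indices(d.shape)
c=np.stack([(u-K[0,2])/K[0,0]*d,(v-K[1,2])/K[1,1]*d,d],-1)
X=(c@T[:3,:3].T+T[:3,3])@R.T+s["tool_pos"]
np.savez("w1",X=X,img=f["img"]); print(T.round(3))
reg=(d>0)&(abs(X[...,0]-.54)<.09)&(abs(X[...,1]-.02)<.11)
for lo,hi in((.132,.15),(.107,.116),(.092,.097)):
    m=reg&(X[...,2]>lo)&(X[...,2]<hi); 
    if m.sum()>5: print(lo,m.sum(),X[m].mean(0).round(4),cv2.minAreaRect(X[m][:,:2].astype(np.float32)))
# in case frame
a=.271; ex=np.array([np.cos(a),np.sin(a)]); ey=np.array([-np.sin(a),np.cos(a)])
Q=X[...,:2]-np.array([.5415,.0186]); cx,cy=Q@ex,Q@ey
hsv=cv2.cvtColor(f["img"],cv2.COLOR_RGB2HSV)
o=reg&(cv2.inRange(hsv,(5,150,100),(22,255,255))>0)&(X[...,2]>.12)
for sg in(1,-1):
    m=o&(cy*sg>0)
    if m.sum()>3: print("tab",sg,m.sum(),cx[m].min().round(4),cx[m].max().round(4),cy[m].min().round(4),cy[m].max().round(4),np.median(X[m][:,2]).round(4))
m=reg&(X[...,2]>.102)&(X[...,2]<.117)&(cy<-.05)&(cy>-.1)
if m.sum()>3: print("lip",m.sum(),np.percentile(cy[m],[1,50,99]).round(4),np.percentile(cx[m],[1,99]).round(4),X[m][:,2].max())
E
```

```text
d [-0.5017 -0.3705  0.1163] w [ 1.000e-04  0.000e+00 -6.239e-01] tcp [0.1987 0.5396 0.2533] q6 -0.151 t 1.2
[[ 0.001 -0.958 -0.287  0.073]
 [ 1.     0.001  0.    -0.001]
 [ 0.    -0.287  0.958 -0.12 ]
 [ 0.     0.     0.     1.   ]]
```

View pics/w1.png

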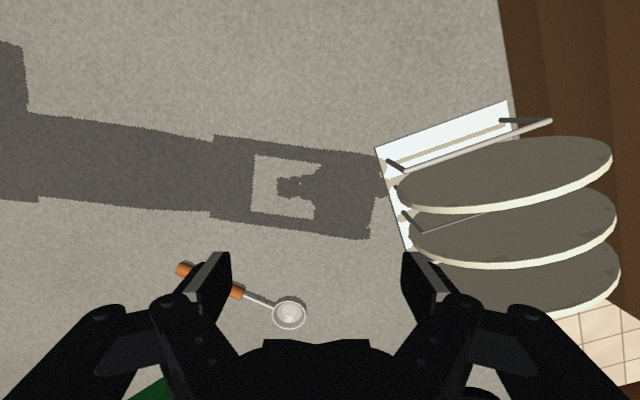

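The move was refused, so the picture shows the start view: spoon around (290,312), plate rack at the right. I'll retry with every field filled in.

Request:
carry_out:
  deltas:
    - {"dx":-0.05,"dy":-0.037,"dz":0.0,"wx":0.0,"wy":0.0,"wz":-0.06,"jaw":0.085}
    - {"dx":-0.1,"dy":-0.074,"dz":0.0,"wx":0.0,"wy":0.0,"wz":-0.12,"jaw":0.085}
  newtons: 20

```text
clock: 1.5
tool_pos: [0.2674, 0.4348, 0.2532]
tcp_rot: [0.358, 3.121, 0.0]
force: [1.0, 0.2, -0.3]
width: 0.996
finger_force: 0.0
```

```bash
python3 -c "
from h import *
to([.5415,.0186,.25],1.842)"
```

```text
d [-0.3613 -0.3433  0.0034] w [-0.      0.0006 -0.4996] tcp [0.2674 0.4348 0.2532] q6 -0.492 t 1.5
```

Request:
carry_out:
  deltas:
    - {"dx":-0.043,"dy":-0.041,"dz":0.0,"wx":0.0,"wy":0.0,"wz":-0.06,"jaw":0.068}
    - {"dx":-0.086,"dy":-0.082,"dz":0.0,"wx":0.0,"wy":0.0,"wz":-0.12,"jaw":0.068}
    - {"dx":-0.129,"dy":-0.123,"dz":0.0,"wx":0.0,"wy":0.0,"wz":-0.18,"jaw":0.068}
    - {"dx":-0.172,"dy":-0.164,"dz":0.0,"wx":0.0,"wy":0.0,"wz":-0.24,"jaw":0.068}
    - {"dx":-0.215,"dy":-0.205,"dz":0.0,"wx":0.0,"wy":0.0,"wz":-0.3,"jaw":0.068}
    - {"dx":-0.258,"dy":-0.246,"dz":0.0,"wx":0.0,"wy":0.0,"wz":-0.36,"jaw":0.068}
    - {"dx":-0.301,"dy":-0.287,"dz":0.0,"wx":0.0,"wy":0.0,"wz":-0.42,"jaw":0.068}
    - {"dx":-0.34,"dy":-0.325,"dz":0.0,"wx":0.0,"wy":0.0,"wz":-0.47,"jaw":0.068}
    - {"dx":-0.361,"dy":-0.343,"dz":0.0,"wx":0.0,"wy":0.0,"wz":-0.5,"jaw":0.068}
    - {"dx":-0.361,"dy":-0.343,"dz":0.0,"wx":0.0,"wy":0.0,"wz":-0.5,"jaw":0.068}
  newtons: 20

```text
clock: 2.75
tool_pos: [0.54, 0.0167, 0.2532]
tcp_rot: [-0.413, 3.114, -0.0]
force: [0.4, 0.2, 0.1]
width: 0.795
finger_force: 0.0
```

```bash
cat > w.py <<'E'
from h import *
import sys
to([.5415,.0186,.137],1.842)
s=manip.observe(); R=Ro.from_rotvec(s["tcp_rot"]).as_matrix()
f=vision.grab_frame("wrist"); save(f,sys.argv[1])
T=f["T_tool_cam"]; d=f["depth"]; K=f["mtx"]; v,u=np.indices(d.shape)
c=np.stack([(u-K[0,2])/K[0,0]*d,(v-K[1,2])/K[1,1]*d,d],-1)
X=(c@T[:3,:3].T+T[:3,3])@R.T+s["tool_pos"]
np.savez(sys.argv[1],X=X,img=f["img"])
reg=(d>0)&(abs(X[...,0]-.54)<.09)&(abs(X[...,1]-.02)<.11)
for lo,hi in((.132,.15),(.107,.116),(.092,.097)):
    m=reg&(X[...,2]>lo)&(X[...,2]<hi); 
    if m.sum()>5: print(lo,m.sum(),X[m].mean(0).round(4),cv2.minAreaRect(X[m][:,:2].astype(np.float32)))
a=.271; ex=np.array([np.cos(a),np.sin(a)]); ey=np.array([-np.sin(a),np.cos(a)])
Q=X[...,:2]-np.array([.5415,.0186]); cx,cy=Q@ex,Q@ey
hsv=cv2.cvtColor(f["img"],cv2.COLOR_RGB2HSV)
o=reg&(cv2.inRange(hsv,(5,150,100),(22,255,255))>0)&(X[...,2]>.12)
for sg in(1,-1):
    m=o&(cy*sg>0)
    if m.sum()>3: print("tab",sg,m.sum(),cx[m].min().round(4),cx[m].max().round(4),cy[m].min().round(4),cy[m].max().round(4),np.median(X[m][:,2]).round(4))
m=reg&(X[...,2]>.102)&(X[...,2]<.117)&(cy<-.05)&(cy>-.1)
if m.sum()>3: print("lip",m.sum(),np.percentile(cy[m],[1,50,99]).round(4),np.percentile(cx[m],[1,99]).round(4),X[m][:,2].max())
E
python3 w.py w2
```

```text
d [-0.0019  0.0014  0.1162] w [-0.0001  0.0001 -0.0074] tcp [0.54   0.0167 0.2532] q6 -1.964 t 2.75
0.132 1352 [0.5421 0.0182 0.138 ] ((0.5428970456123352, 0.01826521009206772), (0.03372074291110039, 0.05212327465415001), 14.50403881072998)
0.107 1904 [0.542  0.0016 0.1107] ((0.5485427379608154, -0.001314561814069748), (0.05959535017609596, 0.099281445145607), 15.752588272094727)
0.092 12476 [0.5356 0.0203 0.094 ] ((0.5367009043693542, 0.04391399770975113), (0.13074098527431488, 0.20809076726436615), 15.569267272949219)
tab 1 121 -0.0084 0.0114 0.0208 0.0254 0.1399
tab -1 135 -0.0083 0.0112 -0.0262 -0.0216 0.1398
lip 514 [-0.0705 -0.0666 -0.0644] [-0.028   0.0311] 0.11365500922249017
```

View pics/w2.png

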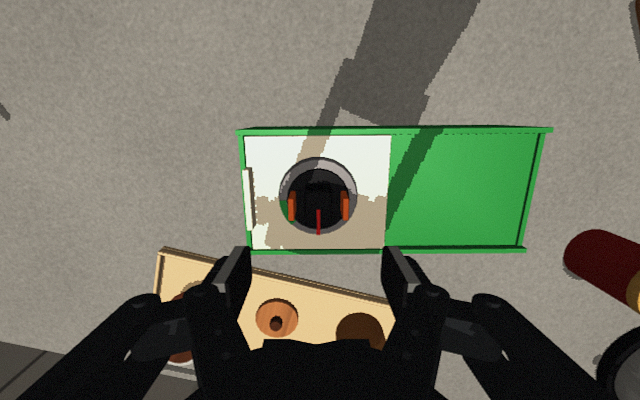

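The wrist view shows the knob at about (318,195), the tabs at (291,206) and (346,206), and the lip at (250,198). The heights and sizes match the description.

```bash
python3 -c "
from h import *
to([.5427,.0184,.137],1.843)"
```

```text
d [-0.0036 -0.0006  0.1161] w [ 0.0007 -0.0006 -0.0071] tcp [0.5392 0.018  0.2531] q6 -1.963 t 2.8
```

Request:
carry_out:
  deltas:
    - {"dx":-0.003,"dy":0.0,"dz":0.03,"wx":0.0,"wy":0.0,"wz":-0.007,"jaw":0.068}
    - {"dx":-0.003,"dy":0.0,"dz":0.06,"wx":0.0,"wy":0.0,"wz":-0.007,"jaw":0.068}
    - {"dx":-0.003,"dy":0.0,"dz":0.09,"wx":0.0,"wy":0.0,"wz":-0.007,"jaw":0.068}
    - {"dx":-0.003,"dy":0.0,"dz":0.11,"wx":0.0,"wy":0.0,"wz":-0.007,"jaw":0.068}
    - {"dx":-0.003,"dy":0.0,"dz":0.116,"wx":0.0,"wy":0.0,"wz":-0.007,"jaw":0.068}
    - {"dx":-0.003,"dy":0.0,"dz":0.116,"wx":0.0,"wy":0.0,"wz":-0.007,"jaw":0.068}
  newtons: 20

```text
clock: 3.55
tool_pos: [0.5417, 0.0202, 0.1375]
tcp_rot: [0.431, -3.112, -0.0]
force: [-0.1, 0.6, 2.3]
width: 0.799
finger_force: 0.0
```

```bash
python3 -c "
from h import *
to([.5427,.0184,.137],1.843)
f=vision.grab_frame('wrist'); save(f,'w3')
for i in range(4):
  vision.grab_frame('wrist'); to([.5427,.0184,.137],1.843); s=manip.observe(); print(s['force'].round(2),s['ft_torque'].round(3))"
```

```text
d [-0.0005 -0.002   0.0005] w [ 0.0002 -0.0001  0.003 ] tcp [0.5417 0.0202 0.1375] q6 -1.969 t 3.55
d [ 0.0004 -0.0012  0.0015] w [-0.0008  0.002   0.0025] tcp [0.5427 0.0197 0.1385] q6 -1.969 t 3.65
[-0.16 -0.16 -0.45] [ 0.056 -0.019  0.032]
d [ 0.0004 -0.001   0.0016] w [-0.0009  0.0023  0.0023] tcp [0.5428 0.0195 0.1386] q6 -1.969 t 3.7
[1.29 0.31 0.91] [ 0.021 -0.034 -0.001]
d [ 0.0004 -0.0009  0.0016] w [-0.0009  0.0022  0.0022] tcp [0.5428 0.0194 0.1386] q6 -1.969 t 3.75
[ 0.92 -0.29  0.01] [ 0.027  0.042 -0.006]
d [ 0.0003 -0.0009  0.0014] w [-0.0008  0.002   0.0021] tcp [0.5428 0.0194 0.1384] q6 -1.969 t 3.8
[-0.42  0.31  0.91] [0.022 0.002 0.011]
```

View pics/w3.png

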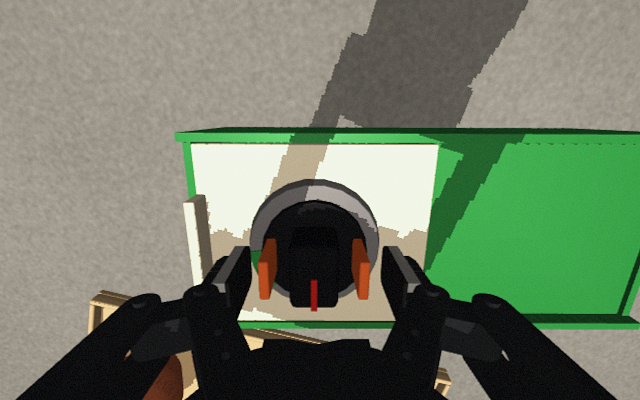

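The fingers straddle both tabs, seen at (265,268) and (363,268), with the pointer at (314,296). Now I pinch.

Request:
carry_out:
  deltas:
    - {"dx":0.0,"dy":-0.001,"dz":0.001,"wx":0.0,"wy":0.0,"wz":0.0,"jaw":0.037}
    - {"dx":0.0,"dy":-0.001,"dz":0.001,"wx":0.0,"wy":0.0,"wz":0.0,"jaw":0.037}
    - {"dx":0.0,"dy":-0.001,"dz":0.001,"wx":0.0,"wy":0.0,"wz":0.0,"jaw":0.037}
    - {"dx":0.0,"dy":-0.001,"dz":0.001,"wx":0.0,"wy":0.0,"wz":0.0,"jaw":0.037}
    - {"dx":0.0,"dy":-0.001,"dz":0.001,"wx":0.0,"wy":0.0,"wz":0.0,"jaw":0.037}
    - {"dx":0.0,"dy":-0.001,"dz":0.001,"wx":0.0,"wy":0.0,"wz":0.0,"jaw":0.037}
  newtons: 20

```text
clock: 4.55
tool_pos: [0.5428, 0.0191, 0.1381]
tcp_rot: [-0.429, 3.111, 0.002]
force: [-3.0, 2.5, 8.2]
width: 0.439
finger_force: 12.3
```

```bash
cat > st.py <<'E'
from h import *
F=[];M=[]
for i in range(6):
    vision.grab_frame('wrist'); s=manip.observe(); F.append(s['force']); M.append(s['ft_torque'])
R=Ro.from_rotvec(s["tcp_rot"]).as_matrix()
print("F",np.mean(F,0).round(2),"M",np.mean(M,0).round(3),"std",np.std(M,0).round(3),"tcp",s["tool_pos"].round(4),"yaw turned",round(1.843-np.arctan2(R[1,1],R[0,1]),4),"w",round(s["width"]*85.4,2),"ff",s["finger_force"],"q6",round(s["joint_pos"][5],3),"t",s["clock"])
E
python3 st.py
```

```text
F [-3.31  2.95  8.58] M [ 0.538  0.536 -0.018] std [0.007 0.014 0.025] tcp [0.5427 0.0191 0.1381] yaw turned -0.0018 w 36.84 ff 12.255304455757141 q6 -1.971 t 4.85
```

Request:
carry_out:
  deltas:
    - {"dx":0.0,"dy":0.0005,"dz":-0.001,"wx":0.0,"wy":0.0,"wz":0.0,"jaw":0.037}
    - {"dx":0.0,"dy":0.0005,"dz":-0.001,"wx":0.0,"wy":0.0,"wz":0.0,"jaw":0.037}

```text
clock: 5.1
tool_pos: [0.5427, 0.0192, 0.1382]
tcp_rot: [-0.429, 3.111, 0.001]
force: [-1.3, 2.2, 5.8]
width: 0.439
finger_force: 12.4
```

```bash
python3 st.py
```

```text
F [-1.64  2.01  5.88] M [ 0.434  0.218 -0.025] std [0.015 0.045 0.027] tcp [0.5427 0.0191 0.1382] yaw turned -0.0017 w 37.53 ff 12.362278997898102 q6 -1.97 t 5.4
```

Request:
carry_out:
  deltas:
    - {"dx":0.0,"dy":0.0,"dz":-0.002,"wx":0.0,"wy":0.0,"wz":0.0,"jaw":0.037}
    - {"dx":0.0,"dy":0.0,"dz":-0.002,"wx":0.0,"wy":0.0,"wz":0.05,"jaw":0.037}
    - {"dx":0.0,"dy":0.0,"dz":-0.002,"wx":0.0,"wy":0.0,"wz":0.1,"jaw":0.037}
    - {"dx":0.0,"dy":0.0,"dz":-0.002,"wx":0.0,"wy":0.0,"wz":0.15,"jaw":0.037}
    - {"dx":0.0,"dy":0.0,"dz":-0.002,"wx":0.0,"wy":0.0,"wz":0.2,"jaw":0.037}
    - {"dx":0.0,"dy":0.0,"dz":-0.002,"wx":0.0,"wy":0.0,"wz":0.2,"jaw":0.037}

```text
clock: 6.15
tool_pos: [0.5424, 0.0192, 0.1384]
tcp_rot: [-0.117, 3.139, 0.001]
force: [4.0, 2.9, -7.1]
width: 0.436
finger_force: 12.0
```

```bash
python3 st.py
```

```text
F [ 4.87  2.95 -6.7 ] M [ 0.503 -0.833 -0.063] std [0.021 0.026 0.041] tcp [0.5424 0.0192 0.1384] yaw turned 0.1975 w 37.43 ff 11.916838735342026 q6 -1.771 t 6.45
```

Request:
carry_out:
  deltas:
    - {"dx":-0.0008,"dy":0.0005,"dz":0.001,"wx":0.0,"wy":0.0,"wz":0.05,"jaw":0.037}
    - {"dx":-0.0008,"dy":0.0005,"dz":0.001,"wx":0.0,"wy":0.0,"wz":0.1,"jaw":0.037}
    - {"dx":-0.0008,"dy":0.0005,"dz":0.001,"wx":0.0,"wy":0.0,"wz":0.15,"jaw":0.037}
    - {"dx":-0.0008,"dy":0.0005,"dz":0.001,"wx":0.0,"wy":0.0,"wz":0.2,"jaw":0.037}
    - {"dx":-0.0008,"dy":0.0005,"dz":0.001,"wx":0.0,"wy":0.0,"wz":0.25,"jaw":0.037}
    - {"dx":-0.0008,"dy":0.0005,"dz":0.001,"wx":0.0,"wy":0.0,"wz":0.3,"jaw":0.037}
    - {"dx":-0.0008,"dy":0.0005,"dz":0.001,"wx":0.0,"wy":0.0,"wz":0.35,"jaw":0.037}
    - {"dx":-0.0008,"dy":0.0005,"dz":0.001,"wx":0.0,"wy":0.0,"wz":0.35,"jaw":0.037}

```text
clock: 7.45
tool_pos: [0.5426, 0.0194, 0.1383]
tcp_rot: [-0.43, -3.111, 0.0]
force: [0.1, 1.1, 0.4]
width: 0.434
finger_force: 12.4
```

```bash
python3 st.py; python3 -c "
from h import *
save(vision.grab_frame('wrist'),'w4')"
```

```text
F [-0.23  1.45  0.77] M [ 0.328 -0.016 -0.046] std [0.032 0.048 0.036] tcp [0.5426 0.0194 0.1383] yaw turned 0.5476 w 36.54 ff 12.40314245223999 q6 -1.419 t 7.75
```

View pics/w4.png

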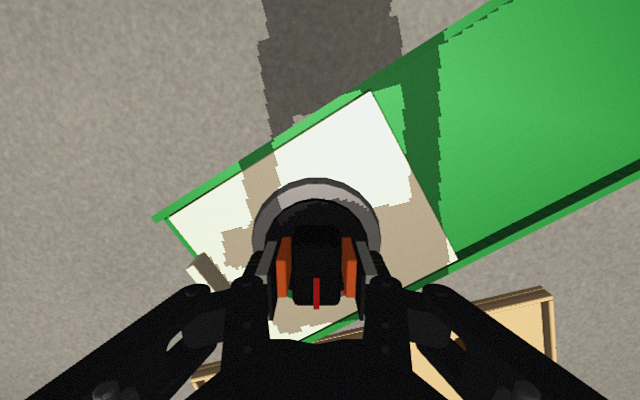

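The pointer at (317,294) turned with the fingers, so the knob is following. I'll go to 0.78 and then feel forward in small steps.

Request:
carry_out:
  deltas:
    - {"dx":0.0,"dy":0.0,"dz":0.0,"wx":0.0,"wy":0.0,"wz":0.05,"jaw":0.037}
    - {"dx":0.0,"dy":0.0,"dz":0.0,"wx":0.0,"wy":0.0,"wz":0.1,"jaw":0.037}
    - {"dx":0.0,"dy":0.0,"dz":0.0,"wx":0.0,"wy":0.0,"wz":0.15,"jaw":0.037}
    - {"dx":0.0,"dy":0.0,"dz":0.0,"wx":0.0,"wy":0.0,"wz":0.2,"jaw":0.037}
    - {"dx":0.0,"dy":0.0,"dz":0.0,"wx":0.0,"wy":0.0,"wz":0.24,"jaw":0.037}
    - {"dx":0.0,"dy":0.0,"dz":0.0,"wx":0.0,"wy":0.0,"wz":0.24,"jaw":0.037}

```text
clock: 8.55
tool_pos: [0.5427, 0.0195, 0.1383]
tcp_rot: [-0.8, -3.037, 0.0]
force: [-1.0, 1.3, 1.1]
width: 0.436
finger_force: 12.4
```

```bash
python3 st.py
```

```text
F [-1.63  2.01  1.67] M [ 0.34   0.202 -0.053] std [0.034 0.036 0.029] tcp [0.5427 0.0195 0.1383] yaw turned 0.7877 w 36.79 ff 12.460585981607437 q6 -1.179 t 8.85
```

Request:
carry_out:
  deltas:
    - {"dx":0.0,"dy":0.0,"dz":0.0,"wx":0.0,"wy":0.0,"wz":0.03,"jaw":0.037}
    - {"dx":0.0,"dy":0.0,"dz":0.0,"wx":0.0,"wy":0.0,"wz":0.03,"jaw":0.037}

```text
clock: 9.1
tool_pos: [0.5427, 0.0195, 0.1383]
tcp_rot: [-0.847, -3.025, 0.0]
force: [-2.2, 2.1, 2.0]
width: 0.435
finger_force: 12.5
```

```bash
python3 st.py
```

```text
F [-2.28  2.35  2.47] M [ 0.41   0.367 -0.04 ] std [0.023 0.032 0.032] tcp [0.5427 0.0195 0.1383] yaw turned 0.8181 w 36.83 ff 12.515969574451447 q6 -1.149 t 9.4
```

Request:
carry_out:
  deltas:
    - {"dx":0.0,"dy":0.0,"dz":0.0,"wx":0.0,"wy":0.0,"wz":0.03,"jaw":0.037}
    - {"dx":0.0,"dy":0.0,"dz":0.0,"wx":0.0,"wy":0.0,"wz":0.03,"jaw":0.037}

```text
clock: 9.65
tool_pos: [0.5427, 0.0195, 0.1383]
tcp_rot: [-0.893, -3.012, 0.0]
force: [-3.4, 2.6, 3.2]
width: 0.433
finger_force: 12.5
```

```bash
python3 st.py
```

```text
F [-3.09  2.71  3.03] M [ 0.477  0.485 -0.058] std [0.016 0.025 0.024] tcp [0.5427 0.0195 0.1383] yaw turned 0.8481 w 37.39 ff 12.548194527626038 q6 -1.119 t 9.95
```

Request:
carry_out:
  deltas:
    - {"dx":0.0007,"dy":0.0,"dz":0.0005,"wx":0.0,"wy":0.0,"wz":0.03,"jaw":0.037}
    - {"dx":0.0007,"dy":0.0,"dz":-0.0005,"wx":0.0,"wy":0.0,"wz":0.03,"jaw":0.037}

```text
clock: 10.2
tool_pos: [0.5426, 0.0196, 0.1384]
tcp_rot: [0.938, 2.997, -0.0]
force: [1.5, 1.5, -4.7]
width: 0.439
finger_force: 12.1
```

```bash
python3 st.py
```

```text
F [ 1.08  1.14 -2.64] M [ 0.132 -0.144 -0.053] std [0.052 0.1   0.019] tcp [0.5426 0.0195 0.1384] yaw turned 0.8783 w 37.4 ff 12.080353796482086 q6 -1.088 t 10.5
```

Request:
carry_out:
  deltas:
    - {"dx":0.0,"dy":0.0,"dz":0.0,"wx":0.0,"wy":0.0,"wz":0.03,"jaw":0.037}
    - {"dx":0.0,"dy":0.0,"dz":0.0,"wx":0.0,"wy":0.0,"wz":0.03,"jaw":0.037}

```text
clock: 10.75
tool_pos: [0.5425, 0.0196, 0.1384]
tcp_rot: [0.983, 2.983, -0.0]
force: [2.9, 0.3, -6.3]
width: 0.438
finger_force: 11.9
```

```bash
python3 st.py
```

```text
F [ 4.11 -0.34 -8.05] M [-0.073 -0.682 -0.062] std [0.031 0.096 0.027] tcp [0.5425 0.0196 0.1385] yaw turned 0.9081 w 36.99 ff 11.74487292766571 q6 -1.058 t 11.05
```

Request:
carry_out:
  deltas:
    - {"dx":0.0,"dy":0.0,"dz":0.001,"wx":0.0,"wy":0.0,"wz":0.03,"jaw":0.037}
    - {"dx":0.0,"dy":0.0,"dz":0.001,"wx":0.0,"wy":0.0,"wz":0.03,"jaw":0.037}

```text
clock: 11.3
tool_pos: [0.5425, 0.0196, 0.1383]
tcp_rot: [1.027, 2.968, -0.0]
force: [2.1, -1.0, -3.7]
width: 0.435
finger_force: 12.1
```

```bash
python3 st.py
```

```text
F [ 2.01 -1.42 -2.27] M [-0.231 -0.349 -0.018] std [0.038 0.045 0.022] tcp [0.5426 0.0196 0.1383] yaw turned 0.938 w 37.18 ff 12.268572002649307 q6 -1.028 t 11.6
```

Request:
carry_out:
  deltas:
    - {"dx":0.0,"dy":0.0,"dz":0.0,"wx":0.0,"wy":0.0,"wz":0.03,"jaw":0.037}
    - {"dx":0.0,"dy":0.0,"dz":0.0,"wx":0.0,"wy":0.0,"wz":0.03,"jaw":0.037}

```text
clock: 11.85
tool_pos: [0.5426, 0.0197, 0.1383]
tcp_rot: [1.071, 2.953, -0.0]
force: [2.2, -2.2, -0.5]
width: 0.436
finger_force: 12.4
```

```bash
python3 st.py
```

```text
F [ 1.43 -1.78  1.58] M [-0.337 -0.186  0.142] std [0.028 0.029 0.022] tcp [0.5426 0.0197 0.1382] yaw turned 0.968 w 37.22 ff 12.534465193748474 q6 -0.998 t 12.15
```

Request:
carry_out:
  deltas:
    - {"dx":0.0,"dy":0.0,"dz":0.0,"wx":0.0,"wy":0.0,"wz":0.01,"jaw":0.037}
    - {"dx":0.0,"dy":0.0,"dz":0.0,"wx":0.0,"wy":0.0,"wz":0.01,"jaw":0.037}

```text
clock: 12.4
tool_pos: [0.5426, 0.0198, 0.1382]
tcp_rot: [1.085, 2.947, -0.0]
force: [-0.1, -2.8, 5.0]
width: 0.432
finger_force: 12.7
```

```bash
python3 st.py
```

```text
F [ 0.13 -1.91  5.33] M [-0.33  -0.064  0.254] std [0.024 0.028 0.023] tcp [0.5426 0.0198 0.1382] yaw turned 0.9779 w 37.37 ff 12.738579511642456 q6 -0.988 t 12.7
```

The stop is confirmed: first touch at about 0.94, and torque climbs as I push on. I back off slightly and let go.

Request:
carry_out:
  deltas:
    - {"dx":0.0,"dy":0.0,"dz":-0.001,"wx":0.0,"wy":0.0,"wz":-0.015,"jaw":0.037}
    - {"dx":0.0,"dy":0.0,"dz":-0.001,"wx":0.0,"wy":0.0,"wz":-0.015,"jaw":0.045}
    - {"dx":0.0,"dy":0.0,"dz":-0.001,"wx":0.0,"wy":0.0,"wz":-0.015,"jaw":0.055}
    - {"dx":0.0,"dy":0.0,"dz":-0.001,"wx":0.0,"wy":0.0,"wz":-0.015,"jaw":0.068}
    - {"dx":0.0,"dy":0.0,"dz":-0.001,"wx":0.0,"wy":0.0,"wz":-0.015,"jaw":0.068}
    - {"dx":0.0,"dy":0.0,"dz":-0.001,"wx":0.0,"wy":0.0,"wz":-0.015,"jaw":0.068}

```text
clock: 13.45
tool_pos: [0.5422, 0.0199, 0.1389]
tcp_rot: [-1.064, -2.956, -0.0]
force: [0.7, 0.1, 0.9]
width: 0.794
finger_force: 0.0
```

```bash
python3 st.py; python3 w.py w5
```

```text
F [-0.08  0.42 -0.34] M [ 0.003  0.013 -0.015] std [0.015 0.023 0.029] tcp [0.5423 0.0198 0.1388] yaw turned 0.963 w 67.9 ff 0.0 q6 -1.003 t 13.75
d [-0.0002 -0.0015  0.0018] w [ 0.00e+00  1.00e-04 -9.62e-01] tcp [0.5423 0.0198 0.1388] q6 -1.003 t 13.75
0.132 6134 [0.5404 0.0213 0.1389] ((0.5423973202705383, 0.019211042672395706), (0.09580518305301666, 0.034826964139938354), 52.81477737426758)
0.107 4354 [0.538  0.0176 0.1106] ((0.5518306493759155, 0.0017503201961517334), (0.057526055723428726, 0.09954896569252014), 29.89328956604004)
0.092 28158 [0.5288 0.0365 0.094 ] ((0.5385036468505859, 0.03618689626455307), (0.13106030225753784, 0.19334587454795837), 15.560840606689453)
tab 1 492 0.0128 0.0527 0.0058 0.0239 0.1397
tab -1 445 -0.0247 -0.0107 -0.0213 -0.004 0.1396
lip 822 [-0.0688 -0.0638 -0.0627] [-0.0122  0.0272] 0.11330707247966224
```

View pics/w5.png

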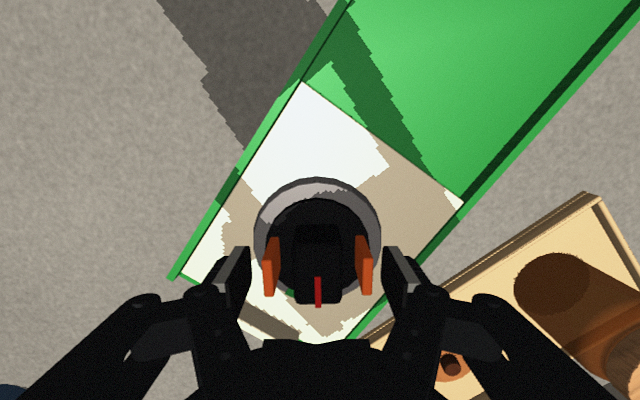

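Both tabs look sprung out, at (272,266) and (364,266), with the pads clear of them. I'll lift away and check the tab span with numbers.

Request:
carry_out:
  deltas:
    - {"dx":0.0,"dy":0.0,"dz":-0.03,"wx":0.0,"wy":0.0,"wz":0.0,"jaw":0.068}
    - {"dx":0.0,"dy":0.0,"dz":-0.06,"wx":0.0,"wy":0.0,"wz":0.0,"jaw":0.068}
    - {"dx":0.0,"dy":0.0,"dz":-0.09,"wx":0.0,"wy":0.0,"wz":0.0,"jaw":0.068}
    - {"dx":0.0,"dy":0.0,"dz":-0.1,"wx":0.0,"wy":0.0,"wz":0.0,"jaw":0.068}
    - {"dx":0.0,"dy":0.0,"dz":-0.1,"wx":0.0,"wy":0.0,"wz":0.0,"jaw":0.068}

```text
clock: 14.42
tool_pos: [0.5425, 0.0198, 0.2391]
tcp_rot: [1.063, 2.955, 0.0]
force: [-0.2, 0.5, -0.4]
width: 0.798
finger_force: 0.0
```

```bash
python3 w.py w6; python3 - <<'E'
from h import *
D=np.load("w6.npz"); X=D["X"]; hsv=cv2.cvtColor(D["img"],cv2.COLOR_RGB2HSV)
reg=(np.hypot(X[...,0]-.5425,X[...,1]-.0192)<.045)&(X[...,2]>.12)&(X[...,2]<.15)
o=reg&(cv2.inRange(hsv,(5,150,100),(22,255,255))>0)
r=reg&(cv2.inRange(hsv,(0,150,80),(4,255,255))>0)
h=reg&(X[...,2]>.132)
print("hub+tabs rect",cv2.minAreaRect(X[h][:,:2].astype(np.float32)))
for yaw in(.272-.94,):
    e=np.array([-np.sin(yaw),np.cos(yaw)]); q=(X[o][:,:2]-[.5425,.0192])@e
    print("tab span",np.percentile(q,[0,2,98,100]).round(4))
m=reg&(X[...,2]>.132); 
a=.271; ey=np.array([-np.sin(a),np.cos(a)]); p=np.array([.5425,.0192])+ey*-.106
to([*p,.22],.272); print(p)
E
```

```text
d [ 1.000e-04 -1.600e-03  1.021e-01] w [ 1.000e-04  1.100e-03 -9.621e-01] tcp [0.5425 0.0198 0.2391] q6 -1.003 t 14.425
0.132 1522 [0.5418 0.0202 0.138 ] ((0.5425466895103455, 0.019398033618927002), (0.051946792751550674, 0.03375209867954254), 51.371360778808594)
0.107 2095 [0.5424 0.0084 0.1107] ((0.547569990158081, -0.00036868825554847717), (0.05963396653532982, 0.10014502704143524), 16.292339324951172)
0.092 14190 [0.536  0.0281 0.094 ] ((0.5364173650741577, 0.04316394031047821), (0.13037055730819702, 0.2079782634973526), 15.580108642578125)
tab 1 144 0.013 0.0272 0.006 0.0234 0.1399
tab -1 147 -0.0244 -0.0103 -0.0217 -0.0047 0.1398
lip 621 [-0.0695 -0.0644 -0.0632] [-0.028   0.0305] 0.11367230618528112
hub+tabs rect ((0.5425466895103455, 0.019398033618927002), (0.051946792751550674, 0.03375209867954254), 51.371360778808594)
tab span [-0.0255 -0.0251  0.026   0.0261]
d [-0.0879 -0.0607  0.0178] w [-0.0011 -0.0008  0.608 ] tcp [0.5418 0.0198 0.2379] q6 -1.003 t 14.475
[ 0.57087568 -0.08293139]
```

The tab span is 52 mm, so both are fully out, and the dial is at about 0.946. Next I go behind the lip with the jaws shut.

Request:
carry_out:
  deltas:
    - {"dx":-0.022,"dy":-0.015,"dz":0.0,"wx":0.0,"wy":0.0,"wz":0.12,"jaw":0.03}
    - {"dx":-0.044,"dy":-0.03,"dz":0.0,"wx":0.0,"wy":0.0,"wz":0.24,"jaw":0.0}
    - {"dx":-0.066,"dy":-0.045,"dz":0.0,"wx":0.0,"wy":0.0,"wz":0.36,"jaw":0.0}
    - {"dx":-0.088,"dy":-0.061,"dz":0.0,"wx":0.0,"wy":0.0,"wz":0.48,"jaw":0.0}
    - {"dx":-0.088,"dy":-0.061,"dz":0.018,"wx":0.0,"wy":0.0,"wz":0.608,"jaw":0.0}
    - {"dx":-0.088,"dy":-0.061,"dz":0.018,"wx":0.0,"wy":0.0,"wz":0.608,"jaw":0.0}
    - {"dx":-0.088,"dy":-0.061,"dz":0.05,"wx":0.0,"wy":0.0,"wz":0.608,"jaw":0.0}
    - {"dx":-0.088,"dy":-0.061,"dz":0.08,"wx":0.0,"wy":0.0,"wz":0.608,"jaw":0.0}
    - {"dx":-0.088,"dy":-0.061,"dz":0.08,"wx":0.0,"wy":0.0,"wz":0.608,"jaw":0.0}

```text
clock: 15.6
tool_pos: [0.5685, -0.0821, 0.1555]
tcp_rot: [-1.892, -2.498, 0.004]
force: [-0.9, 0.9, 0.4]
width: 0.003
finger_force: 0.0
```

```bash
python3 -c "
from h import *
vision.grab_frame('wrist');to([.5709,-.0829,.122],.272)
vision.grab_frame('wrist');to([.5709,-.0829,.122],.272); s=manip.observe(); print(s['width'],s['force'])"
```

```text
d [-0.0006  0.0007  0.0356] w [-0.003  -0.0019  0.0019] tcp [ 0.5702 -0.0826  0.1576] q6 -0.568 t 15.65
d [ 0.0002 -0.0004  0.0372] w [-0.0001 -0.0001  0.0015] tcp [ 0.5714 -0.083   0.1592] q6 -0.568 t 15.7
-0.002109945924074891 [ 0.46247396 -0.5130118   0.25265529]
```

Request:
carry_out:
  deltas:
    - {"dx":0.0,"dy":0.0,"dz":0.02,"wx":0.0,"wy":0.0,"wz":0.0,"jaw":0.0}
    - {"dx":0.0,"dy":0.0,"dz":0.037,"wx":0.0,"wy":0.0,"wz":0.0,"jaw":0.0}
    - {"dx":0.0,"dy":0.0,"dz":0.037,"wx":0.0,"wy":0.0,"wz":0.0,"jaw":0.0}
    - {"dx":0.012,"dy":0.0,"dz":0.037,"wx":0.0,"wy":0.0,"wz":0.0,"jaw":0.0}
    - {"dx":0.022,"dy":0.0,"dz":0.037,"wx":0.0,"wy":0.0,"wz":0.0,"jaw":0.0}
    - {"dx":0.032,"dy":0.0,"dz":0.037,"wx":0.0,"wy":0.0,"wz":0.0,"jaw":0.0}
    - {"dx":0.045,"dy":0.0,"dz":0.037,"wx":0.0,"wy":0.0,"wz":0.0,"jaw":0.0}
    - {"dx":0.06,"dy":0.0,"dz":0.037,"wx":0.0,"wy":0.0,"wz":0.0,"jaw":0.0}
    - {"dx":0.06,"dy":0.0,"dz":0.037,"wx":0.0,"wy":0.0,"wz":0.0,"jaw":0.0}

```text
clock: 16.82
tool_pos: [0.5543, -0.0236, 0.1216]
tcp_rot: [-1.897, -2.502, -0.001]
force: [-0.2, -0.4, 0.3]
width: -0.001
finger_force: 0.0
```

```bash
python3 st.py
```

```text
F [-0.04  0.15 -0.04] M [-0.009  0.01  -0.025] std [0.024 0.022 0.013] tcp [ 0.555  -0.0256  0.1215] yaw turned 1.5714 w 0.04 ff 0.0 q6 -0.474 t 17.125
```

Request:
carry_out:
  deltas:
    - {"dx":0.015,"dy":0.0,"dz":0.0,"wx":0.0,"wy":0.0,"wz":0.0,"jaw":0.0}
    - {"dx":0.03,"dy":0.0,"dz":0.0,"wx":0.0,"wy":0.0,"wz":0.0,"jaw":0.0}
    - {"dx":0.045,"dy":0.0,"dz":0.0,"wx":0.0,"wy":0.0,"wz":0.0,"jaw":0.0}
    - {"dx":0.06,"dy":0.0,"dz":0.0,"wx":0.0,"wy":0.0,"wz":0.0,"jaw":0.0}
    - {"dx":0.072,"dy":0.0,"dz":0.0,"wx":0.0,"wy":0.0,"wz":0.0,"jaw":0.0}
    - {"dx":0.08,"dy":0.0,"dz":0.0,"wx":0.0,"wy":0.0,"wz":0.0,"jaw":0.0}
    - {"dx":0.086,"dy":0.0,"dz":0.0,"wx":0.0,"wy":0.0,"wz":0.0,"jaw":0.0}
    - {"dx":0.09,"dy":0.0,"dz":0.0,"wx":0.0,"wy":0.0,"wz":0.0,"jaw":0.0}
    - {"dx":0.09,"dy":0.0,"dz":0.0,"wx":0.0,"wy":0.0,"wz":0.0,"jaw":0.0}

```text
clock: 18.25
tool_pos: [0.5306, 0.0616, 0.1218]
tcp_rot: [-1.899, -2.501, 0.0]
force: [-0.3, -0.1, 1.0]
width: 0.003
finger_force: 0.2
```

```bash
python3 st.py; python3 - <<'E'
from h import *
f=vision.grab_frame("scene"); X=cloud(f); save(f,"s2")
a=.271; ey=np.array([-np.sin(a),np.cos(a)]); ex=np.array([np.cos(a),np.sin(a)])
Q=X[...,:2]-[.5425,.0192]; cx,cy=Q@ex,Q@ey
m=(abs(cx)<.03)&(X[...,2]>.132)&(X[...,2]<.142)&(cy>.06)&(cy<.2)
print(m.sum(),cx[m].mean(),np.percentile(cy[m],[2,50,98]))
E
```

```text
F [-0.04 -0.1  -0.25] M [-0.006 -0.017  0.013] std [0.03  0.045 0.029] tcp [0.5306 0.0612 0.1215] yaw turned 1.5713 w -0.5 ff 0.0 q6 -0.319 t 18.55
131 0.002136199393645194 [0.10341161 0.12329898 0.14367756]
```

Request:
carry_out:
  deltas:
    - {"dx":0.002,"dy":0.0,"dz":0.0,"wx":0.0,"wy":0.0,"wz":0.0,"jaw":0.0}
    - {"dx":0.004,"dy":0.0,"dz":0.0,"wx":0.0,"wy":0.0,"wz":0.0,"jaw":0.0}
    - {"dx":0.004,"dy":0.0,"dz":0.0,"wx":0.0,"wy":0.0,"wz":0.0,"jaw":0.0}

```text
clock: 18.98
tool_pos: [0.5306, 0.0619, 0.1218]
tcp_rot: [1.896, 2.499, -0.007]
force: [2.4, -10.5, -2.2]
width: 0.002
finger_force: 5.2
```

```bash
python3 st.py
```

```text
F [  1.84 -10.35  -1.75] M [-1.7   -0.313 -0.002] std [0.031 0.024 0.048] tcp [0.5307 0.0619 0.1218] yaw turned 1.5707 w -0.14 ff 5.04817508161068 q6 -0.312 t 19.275
```

The push now meets the firm end stop at about 10 N. I back off, lift clear and check.

Request:
carry_out:
  deltas:
    - {"dx":-0.01,"dy":0.0,"dz":0.0,"wx":0.0,"wy":0.0,"wz":0.0,"jaw":0.0}
    - {"dx":-0.03,"dy":0.0,"dz":0.0,"wx":0.0,"wy":0.0,"wz":0.0,"jaw":0.0}
    - {"dx":-0.04,"dy":0.0,"dz":-0.03,"wx":0.0,"wy":0.0,"wz":0.0,"jaw":0.0}
    - {"dx":-0.07,"dy":0.0,"dz":-0.08,"wx":0.0,"wy":0.0,"wz":0.0,"jaw":0.0}
    - {"dx":-0.1,"dy":0.0,"dz":-0.12,"wx":0.0,"wy":0.0,"wz":0.0,"jaw":0.0}
    - {"dx":-0.1,"dy":0.0,"dz":-0.14,"wx":0.0,"wy":0.0,"wz":0.0,"jaw":0.0}
    - {"dx":-0.1,"dy":0.0,"dz":-0.14,"wx":0.0,"wy":0.0,"wz":0.0,"jaw":0.0}

```text
clock: 20.15
tool_pos: [0.5582, -0.0325, 0.2641]
tcp_rot: [1.899, 2.497, 0.004]
force: [-0.1, 0.8, 0.4]
width: -0.0
finger_force: 0.0
```

```bash
python3 - <<'E'
from h import *
s=manip.observe(); R=Ro.from_rotvec(s["tcp_rot"]).as_matrix()
f=vision.grab_frame("wrist"); save(f,"w7"); T=f["T_tool_cam"]; d=f["depth"]; K=f["mtx"]; v,u=np.indices(d.shape)
c=np.stack([(u-K[0,2])/K[0,0]*d,(v-K[1,2])/K[1,1]*d,d],-1)
W=(c@T[:3,:3].T+T[:3,3])@R.T+s["tool_pos"]
a=.271; ey=np.array([-np.sin(a),np.cos(a)])
g=vision.grab_frame("scene")
for n,X in(("wrist",W),("scene",cloud(g))):
    m=(X[...,2]>.134)&(X[...,2]<.143)&(np.hypot(X[...,0]-.509,X[...,1]-.139)<.045)
    if m.sum()>9:
        r=cv2.minAreaRect(X[m][:,:2].astype(np.float32)); print(n,m.sum(),r,"slide",(np.array(r[0])-[.5425,.0192])@ey)
print(s["force"],s["clock"],s["tool_pos"])
E
```

```text
scene 122 ((0.51080721616745, 0.13833025097846985), (0.05268486961722374, 0.032745204865932465), 48.58990478515625) slide 0.12326643770016912
[-0.11969779  0.75938294  0.40893397] 20.15 [ 0.55823642 -0.03252943  0.26411106]
```

View pics/w7.png

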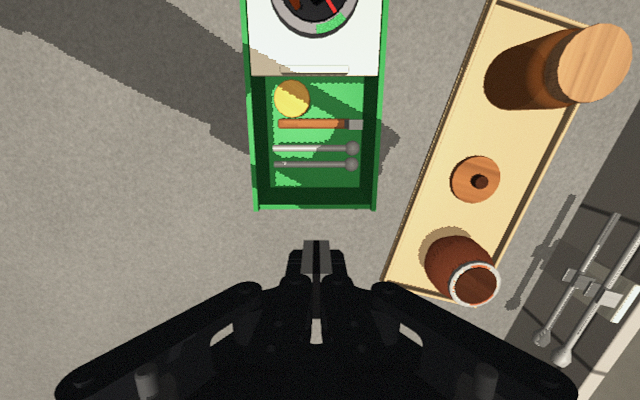

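The lid is fully open: its edge is at row 75 and the compartment below it is exposed. The slide measures about 123 mm, the tab span about 52 mm, and the knob pointer is in the green band. I'm handing the job in.

```bash
python3 -c "
from rig import manip
print(manip.close_job())"
```

```text
the job is handed in; nothing more can be done
None
```

I handed the job in with the knob turned to its stop (first felt at about 0.94 rad) and latched with both tabs out, and the lid open about 123 mm against its end stop. The gripper was clear and the other things were not touched; hand-in returned no verdict.

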